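Pin the flow-cell plate pack

ROBOT

A 6-joint arm with a two-finger parallel gripper is mounted at the origin on a cart in front of the work surface, level with it; the furniture and walls round the work are solid. World frame = base frame: x ahead of the robot, y to its left, z up, the work surface at z = 0. Lengths are in m, angles in rad, forces in N, time in s.
With the tool pointing down it reaches from about 0.425 to 0.95 m from the base axis. Payload 14.7 kg.
Tool frame: the origin (TCP) lies midway between the tips of the shut fingers; the grasp point (between the pads) lies ctrl.tcp_to_grasp behind it (ctrl.tcp_to_grasp is the distance from the TCP to the grasp point, in m); z points along the fingers, y is the line along which they close (so a half turn about z gives the same grasp; the last joint's range is limited). The gripper opens to 85 mm and grips with 20 to 120 N. Pads are 22 mm wide; open, the fingers measure 114 mm over their backs; the gripper's body (76 mm by 85 mm) begins 54 mm behind the grasp point. The pads swing forward as they close: fully open they stand 13 mm farther back than shut.
Start: joints at [1.102, 0.48, 1.596, -0, 1.065, -0.047], TCP at [0.266, 0.593, 0.231] pointing down, gripper open.
Joint ranges: [-2.75, 2.75], [-0.82, 2.05], [0.23, 2.67], [-1.56, 4.7], [0.09, 2.69], [-2.92, 2.92]. Speed limits (rad/s): [1.89, 1.89, 2.39, 3.01, 3.01, 3.01].

INTERFACE

Orientations are given as a unit quaternion [x, y, z, w].
In Python, from cell import readout, optics, ctrl gives the robot as it stands. The module is installed in compiled form; this text tells all that it offers.
- The arm moves only by the tool send_rows, never from a script. Its argument "motion" is one flat list of numbers, 5 for each row, row after row: the shift along the tool's x, y, z in mm, then the turn about the tool's z in rad, then the opening, from 0 (shut) to 1 (fully open). A call has 1 to 5 rows; each row is the pose to reach, as a shift and turn from the pose commanded when the call began, along the tool's axes at that moment; what a row does not reach only later rows make up. A row lasts 1/12 s, in which the tool goes at most 41.7 mm and 7.16 degrees, less where a joint would pass 70% of its speed; a pose out of reach is approached as far as the arm can. A call with a gripper value outside its range is refused whole. The fingers move at their own pace and stop on an object; the grip force is fixed at half the most. Time passes only in rows, so rows that repeat a pose let the fingers close. It gives the time, the measured TCP pose, the force, the opening and the grip force at its end, in the units of the state.
- readout.get_state(): the state, without advancing time (a new reading comes with each control period).
- optics.read_camera(name): name is "side" or "top"; returns the picture (400x640x3 uint8, blue, green, red); there is no depth.
- optics.camera_params(name): a dict with "camera_matrix" (3x3 intrinsics, pixels), "world_from_camera" (4x4, takes a point from camera to world coordinates). Camera axes: x right, y down, z forward; pixel columns grow to the right and rows downward; lengths in m; the calibration is good to about 2 mm. A picture is of the moment at which its call begins. camera_params takes no time and is no camera call.
- ctrl.finish_job(): hands the job in; it is judged then, once.
The state is a dict: "time_s": time; "q": joint angles; "qd": joint speeds; "joint_efforts": joint torques, N m; "tcp_pos": TCP position; "eef_rot": TCP orientation; "wrist_force": force on the tool from outside, world axes, zero at the start; "wrist_torque": the same for the moment, N m; "gripper_width": finger opening in m; "finger_force": force on a finger pad.
Only numpy, scipy, OpenCV 4.12 (cv2) and the standard library are available. Lean on these libraries where they do the work, as an engineer would, in place of code of your own. Each camera call takes 0.05 s, during which the arm holds its last target. There are 200 camera calls.

TASK

Assemble the plate pack on the fixed metal base block: the wide plate, which already lies skewed on the block, lowest, the middle plate on it and the narrow plate on top, all flat, with their long sides in line with the block's and their round holes over its bore. Then take the headed pin out of its rest and push it down through all the holes into the bore until its collar sits on the top plate, and let go. Do not knock the bottles, the jar, the tip box, the dish or the tape about.

Things in the scene. Friction and masses are not known exactly. Their poses are not given: they have to be found in the camera images.
- cell_base: fixed dark steel block, 140 (x) x 70 (y) x 30 mm high, on the worktop; origin at the centre of its underside, x along its length, z up. A blind bore 19 mm wide and 28 deep opens in its top, 36 mm from the centre towards +x
- base_bore (a point): centre of the bore's mouth, in the base block's top face
- wide_plate: loose white plastic plate, 126 x 60 x 14 mm thick; origin at the centre of its underside, x along its length, z up. Large rectangular window (60 x 30 mm, centred 20 mm towards -x). It starts lying skewed on the base block. A round through-hole 19 mm wide lies 36 mm from the centre towards +x
- wide_plate_hole (a point): centre of its hole, 7 mm above its underside
- middle_plate: loose white plastic plate, 114 x 52 x 14 mm thick; origin at the centre of its underside, x along its length, z up. Small window (30 x 24 mm, centred 18 mm towards -x). It starts flat on the worktop, on the left or the right. A round through-hole 19 mm wide lies 36 mm from the centre towards +x
- middle_plate_hole (a point): centre of its hole, 7 mm above its underside
- narrow_plate: loose white plastic plate, 102 x 44 x 14 mm thick; origin at the centre of its underside, x along its length, z up. No window. It starts flat on the worktop, in the other of those two places. A round through-hole 19 mm wide lies 36 mm from the centre towards +x
- narrow_plate_hole (a point): centre of its hole, 7 mm above its underside
- pin: loose steel pin, 106 mm tall; origin at its tip, z towards its head. Shaft 16 mm wide, 66 long, its lowest 12 mm tapered from 8 mm; then a collar 30 mm wide, 6 thick; then a round grip 24 mm wide, 34 long (72 to 106 mm from the tip). It starts upright in the rest, tip 3 mm above the worktop; fully home in the pack the tip is 6 mm above the base block's underside
- pin_rest: fixed grey block, 52 x 52 x 50 mm tall with a 64 mm square foot; origin at the centre of its underside, under the middle of its hole (17.5 mm wide, 47 deep), in which the pin stands
- reagent: clear reagent bottle with white cap, 45 mm across, 118 tall; bystander, origin at the centre of its underside
- wash: blue capped jar, 51 mm across, 105 tall, beside the pin rest; bystander, origin at the centre of its underside
- squeeze: white squeeze bottle with nozzle, 43 mm across, 125 tall; bystander, origin at the centre of its underside
- tips: dark blue tip box with clear lid, 140 (x) x 87 x 110 mm tall; bystander, origin at the centre of its underside
- petri: flat round dish, 91 mm across, 15 tall; bystander, origin at the centre of its underside
- tape: roll of tape lying flat, 85 mm across, 19 tall; bystander, origin at the centre of its underside
- pipette_stand: fixed bystander: slim upright stand with a pipette hung on it, 290 mm tall on a round foot, all within 60 mm of its upright; stands left of the base block, between it and the left plate's place; pass over or round it
- stack_box0: fixed bystander: lowest of a pile of four clear boxes behind the right plate's place, pile 110 x 110 mm and 210 mm tall
Things that resemble listed ones, but are neither listed nor needed, are in the scene too. Leave any purple look-alike of the middle_plate alone.

How it is judged:
On the way:
1. all three plates lie on the base block in the order wide, middle, narrow, their holes over the bore (horizontal distance between each of wide_plate_hole, middle_plate_hole, narrow_plate_hole and base_bore below 0.008 m and z of wide_plate in the frame of cell_base between 0.027 and 0.034 m and z of middle_plate in the frame of cell_base between 0.041 and 0.048 m and z of narrow_plate in the frame of cell_base between 0.055 and 0.062 m), for 0.2 s.
At the end, for the whole second after the job is handed in: Wide, middle and narrow plate lie flat on the base in this order, holes within 5 mm of the bore's axis and long sides within 0.15 rad of the block's, hole end at the bore end; the pin stands in the bore through all three, collar within 3.5 mm of the top plate; all at rest (horizontal distance between each of wide_plate_hole, middle_plate_hole, narrow_plate_hole, pin and base_bore below 0.005 m and angle between the x axis of each of wide_plate, middle_plate, narrow_plate and the x axis of cell_base, either way round below 0.15 rad and horizontal distance between each of wide_plate, middle_plate, narrow_plate and cell_base below 0.012 m and z of wide_plate in the frame of cell_base between 0.027 and 0.034 m and angle between each of wide_plate, middle_plate, narrow_plate's own z axis and vertical below 0.06 rad and linear speed of each of wide_plate, middle_plate, narrow_plate, pin below 0.03 m/s and z of middle_plate in the frame of cell_base between 0.041 and 0.048 m and z of narrow_plate in the frame of cell_base between 0.055 and 0.062 m and z of pin in the frame of cell_base below 0.0095 m and angle between pin's own z axis and vertical below 0.08 rad); the robot touches nothing.
It fails at once if the reagent bottle is shifted by more than 30 mm or tipped over (distance of reagent from where it was at the start of the episode above 0.03 m or angle between reagent's own z axis and vertical above 0.5 rad).
It fails at once if the blue jar is shifted by more than 30 mm or tipped over (distance of wash from where it was at the start of the episode above 0.03 m or angle between wash's own z axis and vertical above 0.5 rad).
It fails at once if the squeeze bottle is shifted by more than 30 mm or tipped over (distance of squeeze from where it was at the start of the episode above 0.03 m or angle between squeeze's own z axis and vertical above 0.5 rad).
It fails at once if the tip box is shifted by more than 30 mm or tipped over (distance of tips from where it was at the start of the episode above 0.03 m or angle between tips's own z axis and vertical above 0.5 rad).
It fails at once if the dish or the roll of tape is shifted by more than 30 mm or tipped over (distance of any of petri, tape from where it was at the start of the episode above 0.03 m or angle between any of petri, tape's own z axis and vertical above 0.5 rad).
It also fails if it takes over 72 s, if anything falls off the work surface, if the arm or the gripper's body presses on something with over 40 N, if the wrist force passes 120 N, or if a joint passes its speed limit or range.

## Working session

There is one attempt and no reset: what is moved stays moved. The work goes in short steps, Python scripts to look and compute and a tool call to move; the robot and the scene stay as the last step left them, time stands still between calls to the robot, and variables do not carry over. Pictures are saved under pics/ and viewed, at most 13 in all, crops included, and the job is handed in when it is done.

Besides the shell and the picture viewer there is one more tool, called after "Call:" as name(argument=value, ...) on one line, values as JSON. send_rows: Moves the arm, as the interface text tells. Its arguments: {"type":"object","properties":{"motion":{"type":"array"}},"required":["motion"]}

```bash
mkdir -p pics; ls
python3 - <<'E'
from cell import readout, optics, ctrl
import cv2
print(readout.get_state()); print(ctrl.tcp_to_grasp)
for n in("top","side"):
    cv2.imwrite(f"pics/{n}0.png",optics.read_camera(n)); p=optics.camera_params(n); print(n,p)
E
```

```text
pics
{'time_s': 0.0, 'q': array([ 1.10242678e+00,  4.80832238e-01,  1.59689660e+00,  2.77035291e-05,
        1.06507505e+00, -4.65965076e-02]), 'qd': array([-1.71586845e-03,  1.00626082e-03,  6.21405690e-05, -1.34586906e-03,
        2.23321751e-03,  1.15279447e-03]), 'joint_efforts': array([ 1.05865325e-03, -9.50608706e+01, -4.30169570e+01,  5.09223503e-05,
        1.26536153e-02, -1.31791666e-06]), 'tcp_pos': array([0.26587774, 0.59267656, 0.23066365]), 'eef_rot': array([ 2.09333393e-01,  9.77844141e-01, -5.82566241e-04, -1.65932913e-04]), 'wrist_force': array([ 0.23381072, -0.56453268, -0.10502133]), 'wrist_torque': array([-0.01417777, -0.01919207, -0.0065751 ]), 'finger_force': 0.0, 'gripper_width': 0.08537093559437385}
0.0187
top {'camera_matrix': array([[378.38855915,   0.        , 325.40443585],
       [  0.        , 378.38855915, 198.77317431],
       [  0.        ,   0.        ,   1.        ]]), 'world_from_camera': array([[-0.0299693 , -0.99691934,  0.07248225,  0.35955184],
       [-0.99953809,  0.02952408, -0.00720633, -0.0736028 ],
       [ 0.00504415, -0.07266474, -0.99734367,  1.81655814],
       [ 0.        ,  0.        ,  0.        ,  1.        ]])}
side {'camera_matrix': array([[388.28118204,   0.        , 314.71966929],
       [  0.        , 388.28118204, 199.09612242],
       [  0.        ,   0.        ,   1.        ]]), 'world_from_camera': array([[ 0.45719592, -0.40200246,  0.79332586, -0.89364645],
       [-0.88907546, -0.18379082,  0.41924426, -0.80687801],
       [-0.02273121, -0.89700332, -0.44143893,  0.8342818 ],
       [ 0.        ,  0.        ,  0.        ,  1.        ]])}
```

View pics/top0.png

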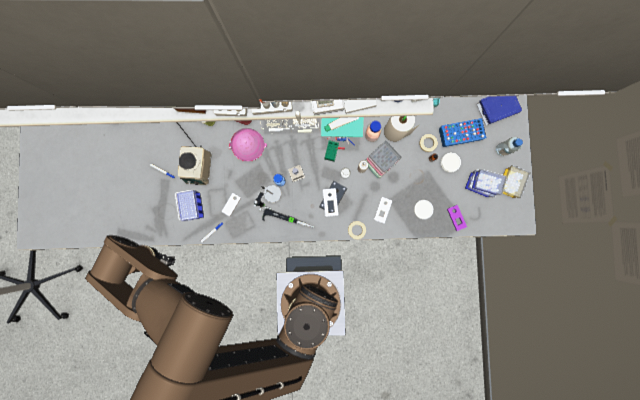

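View pics/side0.png

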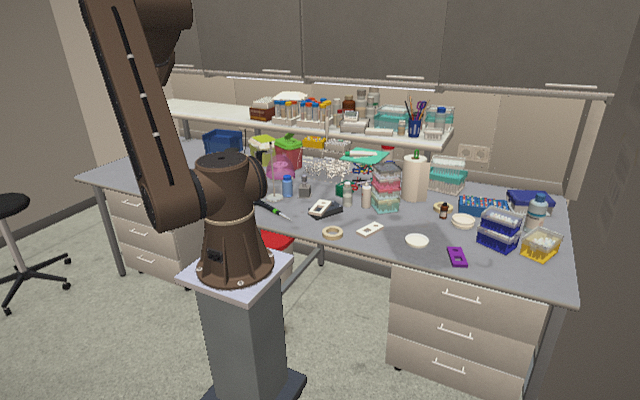

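The top view shows the base with the wide plate near (332,200), the middle plate near (383,210), the left plate near (231,204), the pin rest near (296,173) with the blue jar at (279,180), and the stand near (270,196).

```bash
cat > h.py <<'E'
import numpy as np, cv2
from cell import readout, optics, ctrl
def ray(n,u,v):
    p=optics.camera_params(n);K=p["camera_matrix"];T=p["world_from_camera"]
    d=T[:3,:3]@np.linalg.inv(K)@np.array([u,v,1.]);return T[:3,3],d
def onz(n,u,v,z):
    o,d=ray(n,u,v);return o+d*(z-o[2])/d[2]
def px(n,P):
    p=optics.camera_params(n);T=p["world_from_camera"]
    c=T[:3,:3].T@(np.asarray(P,float)-T[:3,3]);q=p["camera_matrix"]@c;return q[:2]/q[2]
E
python3 - <<'E'
import cv2,numpy as np
a=cv2.imread("pics/top0.png")[150:245,215:415]
b=cv2.imread("pics/side0.png")[165:265,245:405]
a=cv2.resize(a,None,fx=4,fy=4,interpolation=cv2.INTER_CUBIC);cv2.imwrite("pics/a.png",a)
cv2.imwrite("pics/b.png",cv2.resize(b,None,fx=5,fy=5,interpolation=cv2.INTER_CUBIC))
E
```

```text
(no output)
```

View pics/a.png

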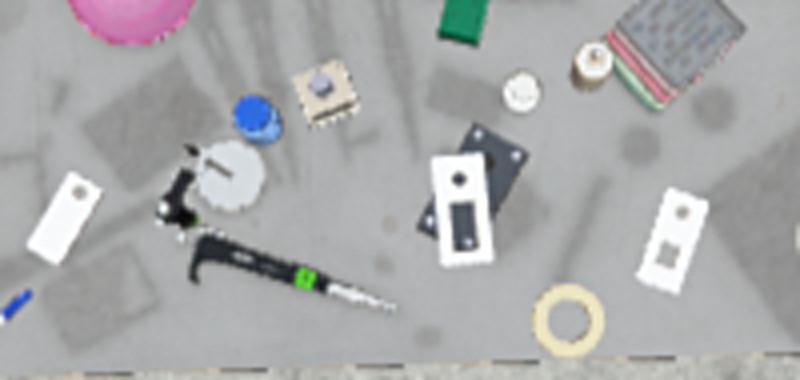

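View pics/b.png

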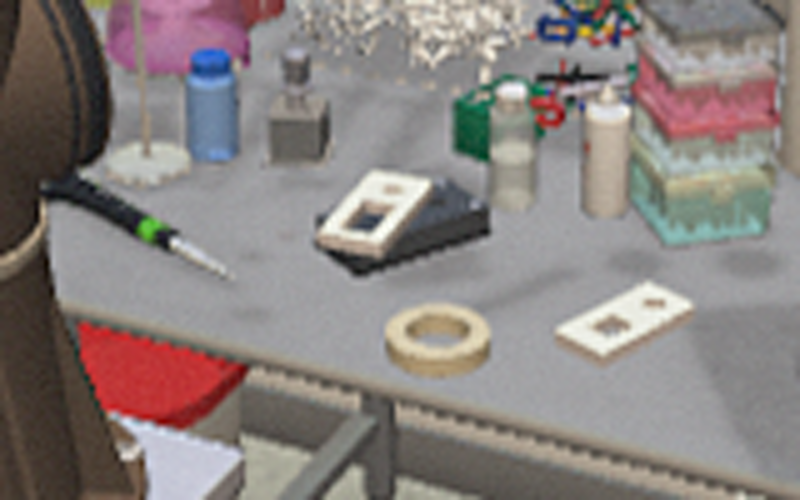

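```bash
cat >> h.py <<'E'
S=8
def blob(img,n,box,f,z):
    """largest contour of mask f(hsv) in box, as world xy on plane z, plus full-res pixels"""
    x0,y0,x1,y1=box
    c=cv2.resize(img[y0:y1,x0:x1],None,fx=S,fy=S,interpolation=cv2.INTER_CUBIC)
    m=f(cv2.cvtColor(c,cv2.COLOR_BGR2HSV).astype(int)).astype(np.uint8)*255
    k=max(cv2.findContours(m,cv2.RETR_EXTERNAL,cv2.CHAIN_APPROX_NONE)[0],key=cv2.contourArea)[:,0]
    u=(k+.5)/S-.5+[x0,y0]
    return np.array([onz(n,a,b,z)[:2] for a,b in u]),u
white=lambda h:(h[...,2]>190)&(h[...,1]<30)
dark=lambda h:(h[...,2]<100)
def rect(w):
    (cx,cy),(a,b),an=cv2.minAreaRect((w*1000).astype(np.float32))
    if a<b: a,b,an=b,a,an+90
    return np.round([cx,cy,a,b,(an+90)%180-90],1)
E
python3 - <<'E'
from h import *
img=cv2.imread("pics/top0.png")
for nm,box,z in(("narrow",(218,188,244,220),.014),("wide",(318,184,342,220),.044),("middle",(370,193,396,227),.014)):
    w,u=blob(img,"top",box,white,z); print(nm,rect(w),cv2.contourArea((w*1000).astype(np.float32)))
w,u=blob(img,"top",(316,176,352,220),lambda h:(h[...,2]<110),.03)
ap=cv2.approxPolyDP((w*1000).astype(np.float32),5,True)[:,0];print("base",ap.round())
# dark holes
for nm,(u0,v0) in dict(rest=(296,173),pinhead=(295.2,170.2),wash=(279,179)).items(): print(nm,onz("top",u0,v0,.106).round(3),onz("top",u0,v0,.05).round(3))
a=img[174:222,312:352];s=cv2.imread("pics/side0.png")[192:224,304:348]
a=cv2.resize(a,None,fx=11,fy=11,interpolation=cv2.INTER_CUBIC);s=cv2.resize(s,None,fx=8,fy=8,interpolation=cv2.INTER_CUBIC)
a=a.astype(float);a=np.clip(a*1.3,0,255).astype(np.uint8)
r=np.zeros((528,800,3),np.uint8);r[:,:440]=a;r[:256,445:797]=s
p=cv2.resize(img[160:186,270:306],None,fx=9,fy=9,interpolation=cv2.INTER_CUBIC);r[262:262+234,445:445+324]=p
cv2.imwrite("pics/c.png",r)
E
```

```text
narrow [479.2 365.8 109.9  50.2 -31.4] 5094.4463258073665
wide [ 472.3 -107.4  134.    66.6    3.7] 8170.739908224321
middle [ 429.8 -358.   124.4   60.2  -21.9] 6854.560868573375
base [[ 575. -125.]
 [ 544. -108.]
 [ 541. -137.]
 [ 463. -146.]
 [ 536. -187.]
 [ 528. -169.]
 [ 539. -166.]
 [ 545. -173.]
 [ 566. -141.]
 [ 553. -127.]]
rest [0.605 0.044 0.106] [0.613 0.048 0.05 ]
pinhead [0.618 0.048 0.106] [0.627 0.052 0.05 ]
wash [0.58  0.122 0.106] [0.587 0.129 0.05 ]
```

View pics/c.png

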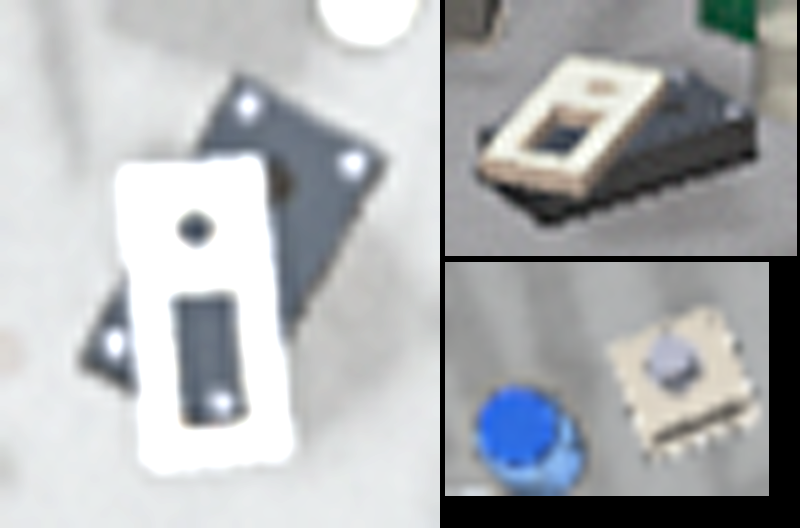

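The crop shows four bright screws on the base at (247,105), (352,163), (115,343), (223,404), giving its centre and axis. The bore is partly visible at (285,180), so it lies at the upper-right end. The pin's grip is at about (670,353) in the inset.

Run:
```python
from h import *
img=cv2.imread("pics/top0.png")
white=lambda h:(h[...,2]>215)&(h[...,1]<40)
for nm,box,z in(("narrow",(218,188,244,220),.014),("wide",(318,184,342,220),.044),("middle",(370,193,396,227),.014)):
    w,u=blob(img,"top",box,white,z);r=rect(w);M=cv2.moments(cv2.convexHull((w*1000).astype(np.float32)))
    a=np.radians(r[4]);print(nm,r,"hullc",round(M['m10']/M['m00'],1),round(M['m01']/M['m00'],1),"hole",(r[:2]+36*np.r_[np.cos(a),np.sin(a)]).round(1))
# screws, refined by local brightness centroid
g=cv2.cvtColor(img,cv2.COLOR_BGR2GRAY).astype(float);P=[]
for (a,b) in((247,105),(352,163),(115,343),(223,404)):
    u,v=312+(a+.5)/11-.5,174+(b+.5)/11-.5;i,j=round(u),round(v);q=g[j-1:j+2,i-1:i+2];q=np.clip(q-q.min()-10,0,None)
    yy,xx=np.mgrid[j-1:j+2,i-1:i+2];c=((q*xx).sum()/q.sum(),(q*yy).sum()/q.sum())
    P.append(onz("top",*c,.03)[:2]*1000);print("screw",P[-1].round(1),(onz("top",u,v,.03)[:2]*1000).round(1))
P=np.array(P);c=P.mean(0);d=P[:2].mean(0)-P[2:].mean(0);L=np.hypot(*d);ang=np.degrees(np.arctan2(d[1],d[0]))
e=np.degrees(np.arctan2(*(P[0]-P[1]+P[2]-P[3])[::-1]))-90
print("base",c.round(1),"spacing",L.round(1),"width",np.hypot(*(P[0]-P[1])).round(1),"ang",ang,e,"bore",(c+36*d/L).round(1))
# pin: triangulate head top
o1,d1=ray("top",270+(668-445+.5)/9-.5,160+(352-262+.5)/9-.5);o2,d2=ray("side",245+(295+.5)/5-.5,165+(52+.5)/5-.5)
s=np.linalg.lstsq(np.c_[d1,-d2],o2-o1,rcond=None)[0];print("pin",(o1+d1*s[0])*1000,(o2+d2*s[1])*1000, onz("top",270+(668-445)/9-.45,160+(352-262)/9-.45,.109)*1000)
# rest top face: tan mask
w,u=blob(img,"top",(284,160,308,184),lambda h:(h[...,1]>25)&(h[...,2]>120),.05);print("rest",rect(w))
# pin head mask
w,u=blob(img,"top",(289,164,301,177),lambda h:(h[...,0]>105)&(h[...,0]<140)&(h[...,1]>15),.109);print("head",rect(w),cv2.contourArea((w*1000).astype(np.float32)))
for n,(x0,y0,f),pp in(("bottle",(215,150,4),(521,92)),("sq",(215,150,4),(592,60)),("wash",(215,150,4),(254,113))):print(n,onz("top",x0+pp[0]/f,y0+pp[1]/f,.11)[:2])
```

```text
narrow [478.9 365.8 105.6  46.6 -31.5] hullc 479.1 365.8 hole [509.6 347. ]Traceback (most recent call last):
  File "<stdin>", line 5, in <module>
  File "h.py", line 19, in blob
    return np.array([onz(n,a,b,z)[:2] for a,b in u]),u
                     ~~~^^^^^^^^^
  File "h.py", line 7, in onz
    o,d=ray(n,u,v);return o+d*(z-o[2])/d[2]
        ~~~^^^^^^^
  File "h.py", line 4, in ray
    p=optics.camera_params(n);K=p["camera_matrix"];T=p["world_from_camera"]
ValueError: time passes only in moves, steps and waits
```

```bash
cat > plan.py <<'E'
"""plan([(x,y,z,phi_deg,opening,hold_rows),...]) prints send_rows lists, from the measured pose"""
import numpy as np, sys
from cell import readout
def state():
    s=readout.get_state();q=s["eef_rot"];return s["tcp_pos"]*1000,np.degrees(2*np.arctan2(q[1],q[0]))-90,s
def plan(wps,start=None):
    p,f,s=state(); p,f=(np.array(start[:3],float),start[3]) if start else (p,f)
    print("from",p.round(1),round(f,1),"t",round(s["time_s"],2))
    for x,y,z,ph,op,hold in wps:
        n=max(int(np.ceil(max(np.linalg.norm(np.r_[x,y,z]-p)/40,abs(ph-f)/7))),1)
        rows=[(p+(np.r_[x,y,z]-p)*(i+1)/n,f+(ph-f)*(i+1)/n) for i in range(n)]+[(np.r_[x,y,z],ph)]*hold
        for i in range(0,len(rows),5):
            a=np.radians(f);R=np.c_[[-np.sin(a),np.cos(a),0],[np.cos(a),np.sin(a),0],[0,0,-1]];o=[]
            for P,F in rows[i:i+5]:
                d=np.round(R.T@(P-p),1);t=round(np.radians(f-F),3);o+=[*map(float,d),float(t),op]
            p=p+R@d;f-=np.degrees(t);print(str(o).replace(" ",""),p.round(0))
E
python3 - <<'E'
from plan import *
plan([(400,400,340,66,1,0),(478,100,355,66,1,0),(478,-107,250,93.7,1,0),(477.6,-107.1,80,93.7,1,1)])
E
```

```text
from [265.9 592.7 230.7] 65.8 t 0.1
[-28.7,-17.3,-15.6,-0.0,1,-57.5,-34.6,-31.2,-0.001,1,-86.2,-51.8,-46.8,-0.001,1,-115.0,-69.1,-62.4,-0.002,1,-143.7,-86.4,-78.1,-0.002,1] [362. 455. 309.]
[-28.8,-17.3,-15.6,-0.0,1,-57.5,-34.7,-31.2,-0.001,1] [400. 400. 340.]
[-24.2,-30.3,-1.9,0.0,1,-48.3,-60.6,-3.7,0.0,1,-72.5,-90.9,-5.6,0.0,1,-96.6,-121.2,-7.5,0.0,1,-120.8,-151.5,-9.4,0.0,1] [449. 212. 349.]
[-24.1,-30.2,-1.8,0.0,1,-48.3,-60.5,-3.7,0.0,1,-72.4,-90.8,-5.6,0.0,1] [478. 100. 355.]
[-14.0,-31.5,17.5,-0.081,1,-28.1,-63.0,35.0,-0.161,1,-42.1,-94.6,52.5,-0.242,1,-56.1,-126.1,70.0,-0.322,1,-70.1,-157.6,87.5,-0.403,1] [478. -72. 268.]
[-0.6,-34.5,17.5,-0.08,1] [ 478. -107.  250.]
[0.1,-0.0,34.0,-0.0,1,0.2,-0.0,68.0,-0.0,1,0.3,-0.1,102.0,-0.0,1,0.4,-0.1,136.0,-0.0,1,0.4,-0.1,170.0,-0.0,1] [ 478. -107.   80.]
[0.0,-0.0,0.0,-0.0,1] [ 478. -107.   80.]
```

Call:
send_rows(motion=[-29, -17, -16, 0, 1, -58, -35, -31, 0, 1, -86, -52, -47, 0, 1, -115, -69, -62, 0, 1, -144, -86, -78, 0, 1])

```text
time_s: 0.52
tcp_pos: [0.3626, 0.4541, 0.3096]
eef_rot: [0.209, 0.978, -0.0, -0.0]
wrist_force: [1.1, 0.7, -1.0]
gripper_width: 0.0851
finger_force: 0.0
```

Call:
send_rows(motion=[-29, -17, -16, 0, 1, -57, -35, -31, 0, 1])

```text
time_s: 0.68
tcp_pos: [0.4006, 0.3989, 0.341]
eef_rot: [0.209, 0.978, -0.0, -0.0]
wrist_force: [2.3, 1.1, -0.3]
gripper_width: 0.0855
finger_force: 0.0
```

Call:
send_rows(motion=[-24, -30, -2, 0, 1, -48, -61, -4, 0, 1, -72, -91, -6, 0, 1, -97, -121, -8, 0, 1, -121, -152, -9, 0, 1])

```text
time_s: 1.1
tcp_pos: [0.4482, 0.2104, 0.3494]
eef_rot: [0.209, 0.978, 0.0, 0.0]
wrist_force: [1.3, 0.1, -0.2]
gripper_width: 0.0854
finger_force: 0.0
```

Call:
send_rows(motion=[-24, -30, -2, 0, 1, -48, -60, -4, 0, 1, -72, -91, -6, 0, 1])

```text
time_s: 1.35
tcp_pos: [0.4764, 0.0979, 0.3553]
eef_rot: [0.209, 0.978, 0.0, -0.0]
wrist_force: [1.9, -0.1, 0.3]
gripper_width: 0.0852
finger_force: 0.0
```

Call:
send_rows(motion=[-14, -32, 17, -0.08, 1, -28, -63, 35, -0.16, 1, -42, -95, 52, -0.24, 1, -56, -126, 70, -0.32, 1, -70, -158, 87, -0.4, 1])

```text
time_s: 1.77
tcp_pos: [0.4751, -0.0747, 0.2674]
eef_rot: [0.009, 1.0, 0.0, -0.0]
wrist_force: [0.4, 0.4, -0.4]
gripper_width: 0.0852
finger_force: 0.0
```

Call:
send_rows(motion=[0, -34, 18, -0.08, 1, 0, -34, 18, -0.08, 1])

```text
time_s: 1.93
tcp_pos: [0.4732, -0.1115, 0.2473]
eef_rot: [-0.031, 1.0, -0.0, -0.002]
wrist_force: [-1.2, 0.4, -0.8]
gripper_width: 0.0857
finger_force: 0.0
```

Run:
```python
from plan import *
plan([(477.6,-107.1,80,93.7,1,0),(477.6,-107.1,30,93.7,1,1)])
```

```text
from [ 473.2 -111.5  247.3] 93.6 t 1.93
[-0.9,0.8,33.5,-0.0,1,-1.8,1.6,66.9,-0.001,1,-2.8,2.5,100.4,-0.001,1,-3.7,3.3,133.8,-0.002,1,-4.6,4.1,167.3,-0.002,1] [ 478. -107.   80.]
[-0.0,0.0,25.0,-0.0,1,-0.0,0.0,50.0,-0.0,1,-0.0,0.0,50.0,-0.0,1] [ 478. -107.   30.]
```

Call:
send_rows(motion=[-1, 1, 33, 0, 1, -2, 2, 67, 0, 1, -3, 2, 100, 0, 1, -4, 3, 134, 0, 1, -4.5, 4, 167, 0, 1])

```text
time_s: 2.35
tcp_pos: [0.4791, -0.1027, 0.0819]
eef_rot: [-0.029, 1.0, -0.0, 0.0]
wrist_force: [1.1, -0.3, -0.2]
gripper_width: 0.0854
finger_force: 0.0
```

Call:
send_rows(motion=[0, 0, 25, 0, 1, 0, 0, 49, 0, 1, 0, 0, 49, 0, 1])

```text
time_s: 2.6
tcp_pos: [0.4769, -0.1021, 0.0308]
eef_rot: [-0.029, 1.0, 0.001, -0.003]
wrist_force: [-2.3, 1.1, -0.4]
gripper_width: 0.0854
finger_force: 0.0
```

Call:
send_rows(motion=[0, 0, 0, 0, 0.4, 0, 0, 0, 0, 0.4, 0, 0, 0, 0, 0.4, 0, 0, 0, 0, 0.4, 0, 0, 0, 0, 0.4])

```text
time_s: 3.02
tcp_pos: [0.48, -0.1031, 0.0363]
eef_rot: [-0.029, 1.0, -0.0, 0.001]
wrist_force: [-2.1, 1.3, 7.1]
gripper_width: 0.0571
finger_force: 62.2
```

Run:
```python
from plan import *
print(state())
```

```text
(array([ 480.03885144, -103.06025298,   36.32301329]), np.float64(93.32496325676385), {'time_s': 3.0167, 'q': array([-2.73269997e-01,  5.67321546e-01,  2.11401988e+00,  1.06935355e-04,
        4.57868708e-01, -1.90219374e+00]), 'qd': array([-6.29045437e-04,  9.45882937e-04,  1.41011830e-03,  9.65310265e-04,
       -3.19783225e-04, -9.22428523e-05]), 'joint_efforts': array([-3.91185852e-01, -7.72676897e+01, -2.04541665e+01, -1.07135754e-01,
       -9.96173546e-01, -4.08488559e-03]), 'tcp_pos': array([ 0.48003885, -0.10306025,  0.03632301]), 'eef_rot': array([-2.90116863e-02,  9.99578362e-01, -3.32079296e-04,  1.14428446e-03]), 'wrist_force': array([-2.08299648,  1.31833994,  7.06847532]), 'wrist_torque': array([ 0.23398498,  0.38891392, -0.00829906]), 'finger_force': 62.19191014766693, 'gripper_width': 0.05711347827078248})
```

Run:
```python
from plan import *
plan([(480,-103,56.3,93.3,.4,0),(505.4,-126.2,56.3,59.3,.4,5)])
```

```text
from [ 480.  -103.1   36.3] 93.3 t 3.02
[0.0,0.1,-20.0,0.0,0.4] [ 480. -103.   56.]
[-4.8,-4.9,0.0,0.119,0.4,-9.6,-9.9,0.0,0.238,0.4,-14.4,-14.8,0.0,0.356,0.4,-19.2,-19.7,0.0,0.475,0.4,-24.0,-24.7,0.0,0.594,0.4] [ 505. -126.   56.]
[0.0,0.0,0.0,-0.0,0.4,0.0,0.0,0.0,-0.0,0.4,0.0,0.0,0.0,-0.0,0.4,0.0,0.0,0.0,-0.0,0.4,0.0,0.0,0.0,-0.0,0.4] [ 505. -126.   56.]
```

Call:
send_rows(motion=[0, 0, -10, 0, 0.4, 0, 0, -20, 0, 0.4, 0, 0, -20, 0, 0.4])

```text
time_s: 3.27
tcp_pos: [0.4808, -0.1033, 0.0572]
eef_rot: [-0.029, 1.0, -0.001, 0.002]
wrist_force: [0.7, -0.1, -0.7]
gripper_width: 0.057
finger_force: 64.0
```

Call:
send_rows(motion=[-5, -5, 0, 0.119, 0.4, -10, -10, 0, 0.238, 0.4, -14.5, -15, 0, 0.356, 0.4, -19, -20, 0, 0.475, 0.4, -24, -24.5, 0, 0.594, 0.4])

```text
time_s: 3.68
tcp_pos: [0.5053, -0.1264, 0.0552]
eef_rot: [0.268, 0.964, -0.0, 0.001]
wrist_force: [0.1, -0.5, -0.0]
gripper_width: 0.0572
finger_force: 64.0
```

Call:
send_rows(motion=[0, 0, 0, 0, 0.4, 0, 0, 0, 0, 0.4, 0, 0, 0, 0, 0.4, 0, 0, 0, 0, 0.4, 0, 0, 0, 0, 0.4])

```text
time_s: 4.1
tcp_pos: [0.5043, -0.1257, 0.0544]
eef_rot: [0.264, 0.965, 0.0, -0.0]
wrist_force: [-0.3, -0.7, -1.2]
gripper_width: 0.057
finger_force: 64.0
```

Run:
```python
from h import *
from plan import *
plan([(505.4,-126.2,36.3,59.3,.4,0)])
a=optics.read_camera("top");b=optics.read_camera("side")
cv2.imwrite("pics/top1.png",a);cv2.imwrite("pics/side1.png",b)
r=np.zeros((480,800,3),np.uint8);r[:,:400]=cv2.resize(a[172:220,312:352],(400,480),interpolation=cv2.INTER_CUBIC)
r[:400,400:]=cv2.resize(b[185:225,302:342],(400,400),interpolation=cv2.INTER_CUBIC);cv2.imwrite("pics/d.png",r)
```

```text
from [ 504.3 -125.7   54.4] 59.4 t 4.1
[-1.2,0.1,18.1,0.002,0.4] [ 505. -126.   36.]
```

View pics/d.png

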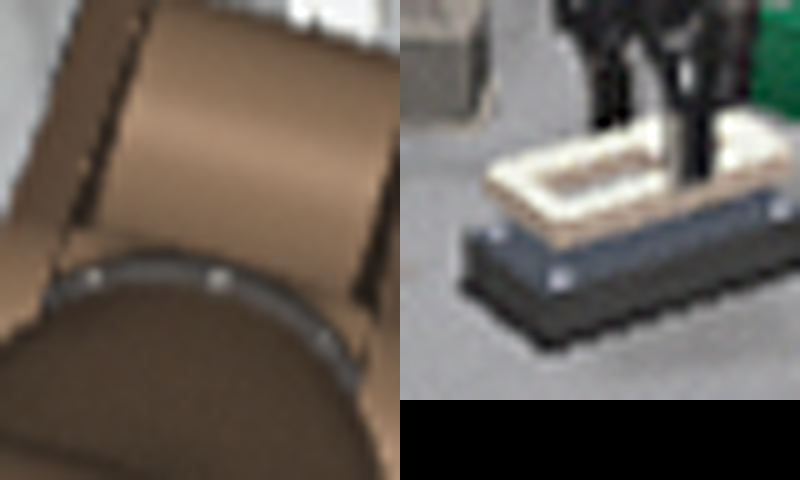

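The side crop shows the wide plate held level and in line above the block, window end toward the robot. Lower, release, and move on to the middle plate.

Call:
send_rows(motion=[-1, 0, 10, 0, 0.4, -1, 0, 19, 0, 0.4, -1, 0, 19, 0, 0.4, -1, 0, 19, 0, 0.4])

```text
time_s: 4.53
tcp_pos: [0.5051, -0.1263, 0.0341]
eef_rot: [0.265, 0.964, 0.0, -0.001]
wrist_force: [-0.5, -0.0, -0.3]
gripper_width: 0.0568
finger_force: 84.5
```

Call:
send_rows(motion=[0, 0, 0, 0, 1, 0, 0, 0, 0, 1, 0, 0, 0, 0, 1, 0, 0, 0, 0, 1])

```text
time_s: 4.87
tcp_pos: [0.5055, -0.1265, 0.0352]
eef_rot: [0.265, 0.964, -0.0, -0.0]
wrist_force: [0.1, -0.4, 0.1]
gripper_width: 0.0855
finger_force: 0.0
```

Call:
send_rows(motion=[0, 0, -20, 0, 1, 0, 0, -50, 0, 1, 0, 0, -85, 0, 1, 0, 0, -85, 0, 1])

```text
time_s: 5.2
tcp_pos: [0.5082, -0.1273, 0.1254]
eef_rot: [0.265, 0.964, -0.0, 0.003]
wrist_force: [3.2, -0.5, 1.1]
gripper_width: 0.0855
finger_force: 0.0
```

Run:
```python
from plan import *
plan([(430.5,-358.4,100,68.3,1,4)])
```

```text
from [ 508.2 -127.3  125.4] 59.3 t 5.2
[-7.3,-34.1,3.6,-0.022,1,-14.6,-68.1,7.3,-0.045,1,-21.9,-102.2,10.9,-0.067,1,-29.2,-136.2,14.5,-0.09,1,-36.5,-170.3,18.2,-0.112,1] [ 453. -292.  107.]
[-3.5,-34.6,3.6,-0.023,1,-7.0,-69.3,7.2,-0.045,1,-7.0,-69.3,7.2,-0.045,1,-7.0,-69.3,7.2,-0.045,1,-7.0,-69.3,7.2,-0.045,1] [ 431. -358.  100.]
[0.0,0.0,0.0,0.0,1] [ 431. -358.  100.]
```

Call:
send_rows(motion=[-6, -33, 3, -0.022, 1, -13, -67, 6, -0.045, 1, -20, -101, 9, -0.067, 1, -27, -135, 12, -0.09, 1, -34, -169, 15, -0.112, 1])

```text
time_s: 5.62
tcp_pos: [0.4478, -0.2906, 0.1054]
eef_rot: [0.21, 0.978, -0.0, 0.0]
wrist_force: [0.5, -0.4, -0.3]
gripper_width: 0.0855
finger_force: 0.0
```

Call:
send_rows(motion=[-3, -35, 4, -0.023, 1, -7, -69, 7, -0.045, 1, -7, -69, 7, -0.045, 1, -7, -69, 7, -0.045, 1, -7, -69, 7, -0.045, 1])

```text
time_s: 6.03
tcp_pos: [0.4262, -0.3547, 0.0982]
eef_rot: [0.189, 0.982, 0.0, -0.0]
wrist_force: [-0.4, 0.8, -0.3]
gripper_width: 0.0854
finger_force: 0.0
```

Call:
send_rows(motion=[0, 0, 0, 0, 1, 0, 0, 0, 0, 1, 0, 0, 0, 0, 1, 0, 0, 0, 0, 1])

```text
time_s: 6.37
tcp_pos: [0.4268, -0.3543, 0.0984]
eef_rot: [0.188, 0.982, -0.0, 0.0]
wrist_force: [0.4, 0.6, 1.0]
gripper_width: 0.0853
finger_force: 0.0
```

Run:
```python
from h import *
from plan import *
plan([(430.5,-358.4,1,68.3,1,0)])
a=optics.read_camera("top");cv2.imwrite("pics/top2.png",a)
a=a[172:220,312:352];cv2.imwrite("pics/e.png",cv2.resize(a,(440,528),interpolation=cv2.INTER_CUBIC))
```

```text
from [ 426.8 -354.3   98.4] 68.4 t 6.37
[-1.6,-0.8,32.5,0.0,1,-3.3,-1.6,65.0,0.001,1,-4.9,-2.4,97.4,0.001,1] [ 430. -358.    1.]
```

View pics/e.png

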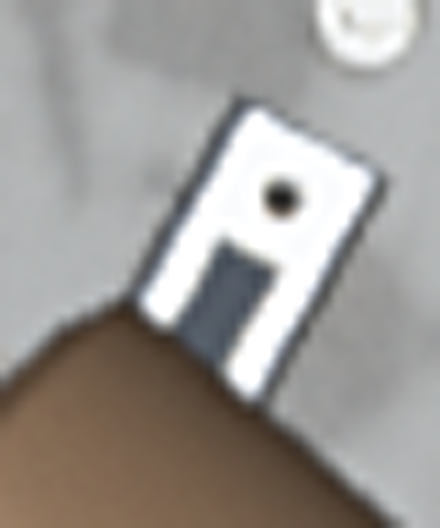

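The wide plate lies in line on the block, its dark hole at (281,198) where the bore should be. Now gripping the middle plate.

Call:
send_rows(motion=[-2, -1, 33, 0, 1, -3, -2, 65, 0, 1, -5, -2.5, 90, 0, 1, -5, -2.5, 97, 0, 1, -5, -2.5, 97, 0, 1])

```text
time_s: 6.83
tcp_pos: [0.4293, -0.358, -0.0003]
eef_rot: [0.188, 0.982, 0.001, -0.001]
wrist_force: [-0.0, 0.9, -0.3]
gripper_width: 0.0854
finger_force: 0.0
```

Call:
send_rows(motion=[0, 0, 0, 0, 1, 0, 0, 0, 0, 0.35, 0, 0, 0, 0, 0.35, 0, 0, 0, 0, 0.35, 0, 0, 0, 0, 0.35])

```text
time_s: 7.25
tcp_pos: [0.4308, -0.3596, 0.003]
eef_rot: [0.188, 0.982, -0.001, 0.001]
wrist_force: [-1.7, 2.5, 17.2]
gripper_width: 0.0502
finger_force: 59.4
```

Call:
send_rows(motion=[0, 0, 0, 0, 0.3, 0, 0, 0, 0, 0.3, 0, 0, 0, 0, 0.3])

```text
time_s: 7.5
tcp_pos: [0.4308, -0.3596, 0.003]
eef_rot: [0.188, 0.982, -0.001, 0.001]
wrist_force: [-1.8, 2.3, 17.8]
gripper_width: 0.05
finger_force: 59.5
```

Run:
```python
from plan import *
from h import *
plan([])
# wide plate measure from top2: hole blob and edges
img=cv2.imread("pics/top2.png")
w,u=blob(img,"top",(333,186,342,195),lambda h:(h[...,2]<150),.044);M=cv2.moments((w*1000).astype(np.float32));print("hole",M['m10']/M['m00'],M['m01']/M['m00'])
```

```text
from [ 430.8 -359.6    3. ] 68.3 t 7.5
hole 530.0710637470816 -142.79206286346556
```

Run:
```python
from plan import *
plan([(430.8,-359.6,83,68.3,.3,0),(500,-123.5,83,59.3,.3,4)])
```

```text
from [ 430.8 -359.6    3. ] 68.3 t 7.5
[-0.0,0.0,-26.7,-0.0,0.3,-0.0,0.0,-53.4,-0.0,0.3,-0.0,0.0,-80.0,-0.0,0.3] [ 431. -360.   83.]
[3.3,35.0,-0.0,0.022,0.3,6.6,70.0,-0.0,0.045,0.3,9.9,105.0,-0.0,0.067,0.3,13.1,140.0,-0.0,0.09,0.3,16.4,175.0,-0.0,0.112,0.3] [ 480. -191.   83.]
[7.2,34.4,-0.0,0.023,0.3,14.4,68.8,-0.0,0.045,0.3,14.4,68.8,-0.0,0.045,0.3,14.4,68.8,-0.0,0.045,0.3,14.4,68.8,-0.0,0.045,0.3] [ 500. -124.   83.]
[-0.0,0.0,-0.0,0.0,0.3] [ 500. -124.   83.]
```

Call:
send_rows(motion=[0, 0, -20, 0, 0.3, 0, 0, -50, 0, 0.3, 0, 0, -81, 0, 0.3, 0, 0, -81, 0, 0.3])

```text
time_s: 7.83
tcp_pos: [0.4324, -0.3611, 0.0878]
eef_rot: [0.188, 0.982, -0.002, 0.003]
wrist_force: [1.5, -1.9, -0.4]
gripper_width: 0.0499
finger_force: 64.6
```

Call:
send_rows(motion=[3, 35, 0, 0.022, 0.3, 7, 70, 0, 0.045, 0.3, 10, 105, 0, 0.067, 0.3, 13, 140, 0, 0.09, 0.3, 16.5, 175, 0, 0.112, 0.3])

```text
time_s: 8.25
tcp_pos: [0.4799, -0.1891, 0.0828]
eef_rot: [0.244, 0.97, -0.0, 0.001]
wrist_force: [1.6, -0.3, -0.4]
gripper_width: 0.0499
finger_force: 64.6
```

Call:
send_rows(motion=[7, 34, 0, 0.023, 0.3, 14.5, 69, 0, 0.045, 0.3, 14.5, 69, 0, 0.045, 0.3, 14.5, 69, 0, 0.045, 0.3, 14.5, 69, 0, 0.045, 0.3])

```text
time_s: 8.67
tcp_pos: [0.4994, -0.1227, 0.0826]
eef_rot: [0.264, 0.964, -0.0, 0.0]
wrist_force: [0.0, -0.2, -1.7]
gripper_width: 0.0504
finger_force: 64.6
```

Call:
send_rows(motion=[0, 0, 0, 0, 0.3, 0, 0, 0, 0, 0.3, 0, 0, 0, 0, 0.3])

```text
time_s: 8.92
tcp_pos: [0.4991, -0.1236, 0.0823]
eef_rot: [0.265, 0.964, -0.0, 0.0]
wrist_force: [-0.6, -0.3, -0.5]
gripper_width: 0.05
finger_force: 64.6
```

Run:
```python
from plan import *
plan([(500,-123.5,48,59.3,.3,0)])
```

```text
from [ 499.1 -123.6   82.3] 59.2 t 8.92
[-0.7,0.6,34.3,-0.001,0.3] [ 500. -123.   48.]
```

Call:
send_rows(motion=[-1, 0.5, 17, 0, 0.3, -1, 0.5, 30, 0, 0.3, -1, 0.5, 35, 0, 0.3, -1, 0.5, 35, 0, 0.3, -1, 0.5, 35, 0, 0.3])

```text
time_s: 9.33
tcp_pos: [0.5001, -0.1233, 0.0472]
eef_rot: [0.265, 0.964, 0.0, -0.0]
wrist_force: [0.3, -0.2, -1.8]
gripper_width: 0.0499
finger_force: 68.4
```

Call:
send_rows(motion=[0, 0, 0, 0, 1, 0, 0, 0, 0, 1, 0, 0, 0, 0, 1, 0, 0, 0, 0, 1])

```text
time_s: 9.67
tcp_pos: [0.5005, -0.1229, 0.0475]
eef_rot: [0.265, 0.964, -0.0, 0.0]
wrist_force: [0.1, -0.0, -0.1]
gripper_width: 0.085
finger_force: 0.0
```

Call:
send_rows(motion=[0, 0, -15, 0, 1, 0, 0, -50, 0, 1, 0, 0, -90, 0, 1, 0, 0, -130, 0, 1, 0, 0, -170, 0, 1])

```text
time_s: 10.08
tcp_pos: [0.4999, -0.1226, 0.2193]
eef_rot: [0.265, 0.964, 0.0, -0.0]
wrist_force: [2.0, -0.1, 0.4]
gripper_width: 0.0854
finger_force: 0.0
```

Call:
send_rows(motion=[0, 0, -40, 0, 1, 0, 0, -80, 0, 1, 0, 0, -120, 0, 1, 0, 0, -140, 0, 1, 0, 0, -140, 0, 1])

```text
time_s: 10.5
tcp_pos: [0.5022, -0.1234, 0.3626]
eef_rot: [0.265, 0.964, -0.0, 0.004]
wrist_force: [1.3, 0.0, -0.6]
gripper_width: 0.0851
finger_force: 0.0
```

Call:
send_rows(motion=[0, 0, 0, 0, 1, 0, 0, 0, 0, 1])

```text
time_s: 10.67
tcp_pos: [0.4999, -0.1226, 0.3567]
eef_rot: [0.265, 0.964, 0.0, -0.0]
wrist_force: [-0.4, -0.2, -0.4]
gripper_width: 0.0853
finger_force: 0.0
```

Run:
```python
from plan import *
plan([(500,160,356,58.5,1,0),(480.5,366,150,58.5,1,4)])
```

```text
from [ 499.9 -122.6  356.7] 59.3 t 10.67
[18.0,30.4,0.1,0.002,1,36.1,60.8,0.2,0.004,1,54.1,91.2,0.2,0.005,1,72.1,121.5,0.3,0.007,1,90.1,151.9,0.4,0.009,1] [500.  54. 356.]
[18.3,30.2,0.1,0.002,1,36.6,60.5,0.2,0.003,1,54.9,90.7,0.3,0.005,1] [500. 160. 356.]
[15.5,20.7,25.7,0.0,1,31.1,41.4,51.5,0.0,1,46.6,62.0,77.2,0.0,1,62.1,82.7,103.0,0.0,1,77.7,103.4,128.7,0.0,1] [488. 289. 227.]
[15.5,20.7,25.8,0.0,1,31.1,41.4,51.5,0.0,1,46.6,62.0,77.3,0.0,1,46.6,62.0,77.3,0.0,1,46.6,62.0,77.3,0.0,1] [480. 366. 150.]
[-0.0,0.0,-0.0,0.0,1,-0.0,0.0,-0.0,0.0,1] [480. 366. 150.]
```

Call:
send_rows(motion=[21, 31.5, 0, 0, 1, 42, 63, 0, 0, 1, 62, 94.5, 0, 0, 1, 83, 126, 0, 0, 1, 104, 157.5, 0, 0, 1])

```text
time_s: 11.08
tcp_pos: [0.4902, 0.0672, 0.3558]
eef_rot: [0.265, 0.964, -0.0, -0.001]
wrist_force: [1.4, -0.2, 0.1]
gripper_width: 0.0852
finger_force: 0.0
```

Call:
send_rows(motion=[21, 31.5, 0, 0, 1, 42, 63, 0, 0, 1, 62, 94.5, 0, 0, 1, 83, 126, 0, 0, 1, 104, 157.5, 0, 0, 1])

```text
time_s: 11.5
tcp_pos: [0.4812, 0.2559, 0.3557]
eef_rot: [0.265, 0.964, -0.001, -0.001]
wrist_force: [0.5, -0.6, 0.2]
gripper_width: 0.0854
finger_force: 0.0
```

Call:
send_rows(motion=[21, 31.5, 10, 0, 1, 42, 63, 40, 0, 1, 62, 94, 70, 0.014, 1, 62, 94, 110, 0.014, 1, 62, 94, 150, 0.014, 1])

```text
time_s: 11.92
tcp_pos: [0.4761, 0.3689, 0.2101]
eef_rot: [0.27, 0.963, 0.0, -0.0]
wrist_force: [-0.3, 0.7, -1.3]
gripper_width: 0.085
finger_force: 0.0
```

Call:
send_rows(motion=[0, 0, 40, 0, 1, 0, 0, 80, 0, 1, 0, 0, 120, 0, 1, 0, 0, 120, 0, 1, 0, 0, 120, 0, 1])

```text
time_s: 12.33
tcp_pos: [0.4751, 0.3652, 0.0905]
eef_rot: [0.271, 0.962, -0.002, -0.002]
wrist_force: [0.3, -0.2, 0.7]
gripper_width: 0.0853
finger_force: 0.0
```

Call:
send_rows(motion=[0, 0, 0, 0, 1, 0, 0, 0, 0, 1])

```text
time_s: 12.5
tcp_pos: [0.4783, 0.3674, 0.0951]
eef_rot: [0.271, 0.962, 0.001, 0.001]
wrist_force: [0.4, 0.2, 0.8]
gripper_width: 0.0855
finger_force: 0.0
```

Run:
```python
from h import *
from plan import *
plan([(477,367,4.5,58.5,1,0)])
a=optics.read_camera("top");cv2.imwrite("pics/top3.png",a)
img=a
for nm,box,z in(("mid",(318,176,352,222),.058),("narrow",(218,188,244,220),.014)):
    w,u=blob(img,"top",box,lambda h:(h[...,2]>215)&(h[...,1]<40),z);print(nm,rect(w))
w,u=blob(img,"top",(333,185,342,195),lambda h:(h[...,2]<150),.058);M=cv2.moments((w*1000).astype(np.float32));print("hole",M['m10']/M['m00'],M['m01']/M['m00'])
a=a[172:220,312:352];cv2.imwrite("pics/f.png",cv2.resize(a,(440,528),interpolation=cv2.INTER_CUBIC))
```

```text
from [478.3 367.4  95.1] 58.5 t 12.5
[0.3,-0.3,30.2,-0.0,1,0.6,-0.7,60.4,-0.0,1,0.9,-1.0,90.6,-0.0,1] [477. 367.   4.]
mid [ 498.5 -124.   127.7   60.8  -30.9]
narrow [502.3 351.4  51.4  47.8 -32.2]
hole 528.9699380778268 -142.0328658443285
```

View pics/f.png

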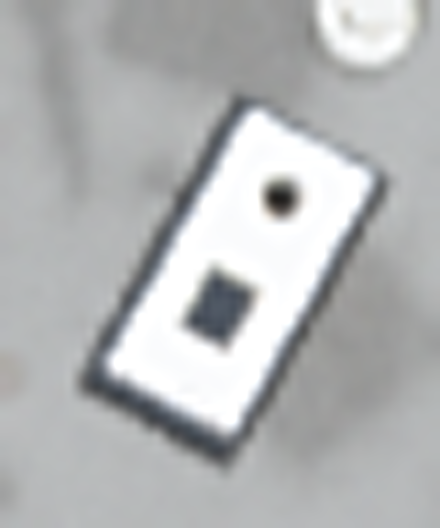

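The middle plate lies in line on the wide one, hole at (282,198). Now the narrow plate.

Call:
send_rows(motion=[0.5, -0.5, 35, 0, 1, 0.5, -0.5, 70, 0, 1, 0.5, -0.5, 88, 0, 1, 0.5, -0.5, 91, 0, 1, 0.5, -0.5, 91, 0, 1])

```text
time_s: 12.97
tcp_pos: [0.4766, 0.3665, 0.0023]
eef_rot: [0.271, 0.962, 0.0, 0.0]
wrist_force: [-0.4, 0.1, 0.3]
gripper_width: 0.0857
finger_force: 0.0
```

Call:
send_rows(motion=[0, 0, 0, 0, 1, 0, 0, 0, 0, 0.2, 0, 0, 0, 0, 0.2, 0, 0, 0, 0, 0.2, 0, 0, 0, 0, 0.2])

```text
time_s: 13.38
tcp_pos: [0.4769, 0.3668, 0.003]
eef_rot: [0.271, 0.962, 0.001, 0.0]
wrist_force: [-3.5, -2.8, 24.6]
gripper_width: 0.0419
finger_force: 57.2
```

Call:
send_rows(motion=[0, 0, 0, 0, 0.2, 0, 0, 0, 0, 0.2, 0, 0, 0, 0, 0.2])

```text
time_s: 13.63
tcp_pos: [0.4768, 0.3667, 0.003]
eef_rot: [0.271, 0.962, 0.001, 0.0]
wrist_force: [-1.4, -1.3, 17.3]
gripper_width: 0.0423
finger_force: 59.5
```

Run:
```python
from plan import *
from h import *
p,f,s=state();print(p,f)
c=np.r_[479,365.8];a=np.radians(f-90);ax=np.r_[np.cos(a),np.sin(a)];off=(p[:2]-c)@ax
t=np.r_[499.3,-123]+off*np.r_[.860,-.511];print(off,t)
plan([(*t,p[2]+350,59.3,.2,0)])
```

```text
[476.84226136 366.71388668   2.9759931 ] 58.50158008052193
-2.3172887066975973 [ 497.30713171 -121.81586547]
from [476.8 366.7   3. ] 58.5 t 13.63
[-17.0,-25.4,-21.9,-0.001,0.2,-34.1,-50.7,-43.8,-0.002,0.2,-51.1,-76.1,-65.6,-0.003,0.2,-68.2,-101.5,-87.5,-0.003,0.2,-85.2,-126.8,-109.4,-0.004,0.2] [483. 214. 112.]
[-17.0,-25.5,-21.8,-0.001,0.2,-33.9,-50.9,-43.7,-0.002,0.2,-50.8,-76.3,-65.6,-0.003,0.2,-67.8,-101.8,-87.5,-0.004,0.2,-84.7,-127.2,-109.4,-0.005,0.2] [490.  61. 222.]
[-16.8,-25.5,-21.8,-0.001,0.2,-33.7,-51.0,-43.7,-0.001,0.2,-50.5,-76.6,-65.6,-0.002,0.2,-67.3,-102.1,-87.4,-0.003,0.2,-84.1,-127.6,-109.3,-0.004,0.2] [496. -91. 331.]
[-16.7,-25.6,-21.9,-0.001,0.2] [ 497. -122.  353.]
```

Call:
send_rows(motion=[0, 0, -15, 0, 0.2, 0, 0, -55, 0, 0.2, 0, 0, -95, 0, 0.2, 0, 0, -135, 0, 0.2, 0, 0, -175, 0, 0.2])

```text
time_s: 14.05
tcp_pos: [0.4759, 0.3661, 0.1788]
eef_rot: [0.271, 0.962, -0.0, -0.0]
wrist_force: [1.0, 1.0, -0.9]
gripper_width: 0.0427
finger_force: 62.4
```

Call:
send_rows(motion=[0, 0, -40, 0, 0.2, 0, 0, -80, 0, 0.2, 0, 0, -120, 0, 0.2, 0, 0, -160, 0, 0.2, 0, 0, -180, 0, 0.2])

```text
time_s: 14.47
tcp_pos: [0.4771, 0.3669, 0.3624]
eef_rot: [0.271, 0.962, 0.002, 0.002]
wrist_force: [1.3, 0.8, -0.5]
gripper_width: 0.0424
finger_force: 62.5
```

Call:
send_rows(motion=[-21, -31, 0, 0, 0.2, -42, -63, 0, 0, 0.2, -62, -94, 0, 0, 0.2, -83, -125, 0, 0, 0.2, -104, -157, 0, 0, 0.2])

```text
time_s: 14.88
tcp_pos: [0.4824, 0.1767, 0.357]
eef_rot: [0.271, 0.963, 0.0, 0.0]
wrist_force: [0.7, -0.2, -0.4]
gripper_width: 0.0421
finger_force: 62.5
```

Call:
send_rows(motion=[-21, -31, 0, 0, 0.2, -42, -63, 0, 0, 0.2, -62, -94, 0, 0, 0.2, -83, -125, 0, 0, 0.2, -104, -157, 0, 0, 0.2])

```text
time_s: 15.3
tcp_pos: [0.4891, -0.0117, 0.3571]
eef_rot: [0.271, 0.962, 0.0, 0.0]
wrist_force: [1.1, 0.3, -0.9]
gripper_width: 0.0421
finger_force: 62.5
```

Call:
send_rows(motion=[-21, -31, 10, 0, 0.2, -42, -62, 40, 0, 0.2, -62.5, -92.5, 80, -0.014, 0.2, -62.5, -92.5, 120, -0.014, 0.2, -62.5, -92.5, 160, -0.014, 0.2])

```text
time_s: 15.72
tcp_pos: [0.495, -0.1233, 0.208]
eef_rot: [0.266, 0.964, -0.0, 0.002]
wrist_force: [0.9, 0.4, -1.5]
gripper_width: 0.0418
finger_force: 62.4
```

Call:
send_rows(motion=[0, 0, 40, 0, 0.2, 0, 0, 80, 0, 0.2, 0, 0, 100, 0, 0.2, 0, 0, 100, 0, 0.2, 0, 0, 100, 0, 0.2])

```text
time_s: 16.13
tcp_pos: [0.494, -0.1207, 0.1082]
eef_rot: [0.265, 0.964, 0.0, -0.001]
wrist_force: [0.9, 0.3, -0.7]
gripper_width: 0.0423
finger_force: 62.4
```

Call:
send_rows(motion=[0, 0, 0, 0, 0.2, 0, 0, 0, 0, 0.2, 0, 0, 0, 0, 0.2])

```text
time_s: 16.38
tcp_pos: [0.4957, -0.1211, 0.1101]
eef_rot: [0.265, 0.964, -0.0, 0.002]
wrist_force: [0.1, -0.4, -0.9]
gripper_width: 0.0418
finger_force: 62.4
```

Run:
```python
from plan import *
plan([(497.3,-121.8,61.5,59.3,.2,0)])
```

```text
from [ 495.7 -121.1  110.1] 59.3 t 16.38
[-0.9,0.1,24.3,0.0,0.2,-1.7,0.3,48.6,0.0,0.2] [ 497. -122.   61.]
```

Call:
send_rows(motion=[-1.5, 0.3, 25, 0, 0.2, -1.5, 0.3, 42, 0, 0.2, -1.5, 0.3, 47.5, 0, 0.2, -1.5, 0.3, 47.5, 0, 0.2, -1.5, 0.3, 47.5, 0, 0.2])

```text
time_s: 16.8
tcp_pos: [0.4964, -0.1214, 0.0616]
eef_rot: [0.265, 0.964, -0.0, 0.0]
wrist_force: [0.4, 0.5, -1.0]
gripper_width: 0.0421
finger_force: 65.5
```

Call:
send_rows(motion=[0, 0, 0, 0, 1, 0, 0, 0, 0, 1, 0, 0, 0, 0, 1, 0, 0, 0, 0, 1])

```text
time_s: 17.13
tcp_pos: [0.4962, -0.1214, 0.0612]
eef_rot: [0.265, 0.964, -0.0, 0.0]
wrist_force: [0.2, 0.4, -0.1]
gripper_width: 0.085
finger_force: 0.0
```

Call:
send_rows(motion=[0, 0, -15, 0, 1, 0, 0, -50, 0, 1, 0, 0, -90, 0, 1, 0, 0, -130, 0, 1, 0, 0, -140, 0, 1])

```text
time_s: 17.55
tcp_pos: [0.4983, -0.122, 0.2064]
eef_rot: [0.265, 0.964, -0.0, 0.003]
wrist_force: [2.2, -0.3, -0.7]
gripper_width: 0.0857
finger_force: 0.0
```

Call:
send_rows(motion=[0, 0, 0, 0, 0.7, 0, 0, 0, 0, 0.7])

```text
time_s: 17.72
tcp_pos: [0.4962, -0.1214, 0.2013]
eef_rot: [0.265, 0.964, -0.0, 0.001]
wrist_force: [-0.9, -0.2, -0.2]
gripper_width: 0.0643
finger_force: 0.0
```

Run:
```python
from plan import *
plan([(620.9,51.2,200,59.3,.7,4)])
```

```text
from [ 496.2 -121.4  201.3] 59.3 t 17.72
[-3.2,35.3,0.2,0.0,0.7,-6.4,70.7,0.4,0.0,0.7,-9.6,106.0,0.6,0.0,0.7,-12.7,141.4,0.9,0.0,0.7,-15.9,176.7,1.1,0.0,0.7] [600.  22. 200.]
[-3.2,35.4,0.2,0.0,0.7,-3.2,35.4,0.2,0.0,0.7,-3.2,35.4,0.2,0.0,0.7,-3.2,35.4,0.2,0.0,0.7,-3.2,35.4,0.2,0.0,0.7] [621.  51. 200.]
```

Call:
send_rows(motion=[-3, 35, 0, 0, 0.7, -6, 71, 0, 0, 0.7, -10, 106, 0, 0, 0.7, -13, 141, 0, 0, 0.7, -16, 177, 0, 0, 0.7])

```text
time_s: 18.13
tcp_pos: [0.5998, 0.0241, 0.1988]
eef_rot: [0.265, 0.964, -0.0, -0.001]
wrist_force: [0.5, -0.7, -0.1]
gripper_width: 0.06
finger_force: 0.0
```

Call:
send_rows(motion=[-3, 35.5, 0, 0, 0.7, -3, 35.5, 0, 0, 0.7, -3, 35.5, 0, 0, 0.7, -3, 35.5, 0, 0, 0.7, -3, 35.5, 0, 0, 0.7])

```text
time_s: 18.55
tcp_pos: [0.6197, 0.0509, 0.1997]
eef_rot: [0.265, 0.964, -0.0, -0.001]
wrist_force: [-0.0, -0.3, -0.4]
gripper_width: 0.0596
finger_force: 0.0
```

Run:
```python
from h import *
from plan import *
plan([(620.9,51.2,80,59.3,.7,0)])
a=optics.read_camera("top");b=optics.read_camera("side");cv2.imwrite("pics/top4.png",a);cv2.imwrite("pics/side4.png",b)
w,u=blob(a,"top",(331,183,342,196),lambda h:(h[...,2]<150),.072);M=cv2.moments((w*1000).astype(np.float32));print("hole",M['m10']/M['m00'],M['m01']/M['m00'],len(w))
r=np.zeros((528,800,3),np.uint8);r[:,:440]=cv2.resize(a[172:220,312:352],(440,528),interpolation=cv2.INTER_CUBIC)
r[:450,440:]=cv2.resize(b[170:220,295:335],(360,450),interpolation=cv2.INTER_CUBIC);cv2.imwrite("pics/g.png",r)
```

```text
from [619.7  50.9 199.7] 59.3 t 18.55
[-0.3,0.3,39.9,-0.0,0.7,-0.6,0.6,79.8,-0.0,0.7,-0.9,0.9,119.7,-0.001,0.7] [621.  51.  80.]
hole 527.4781403418507 -141.16321788787616 65
```

View pics/g.png

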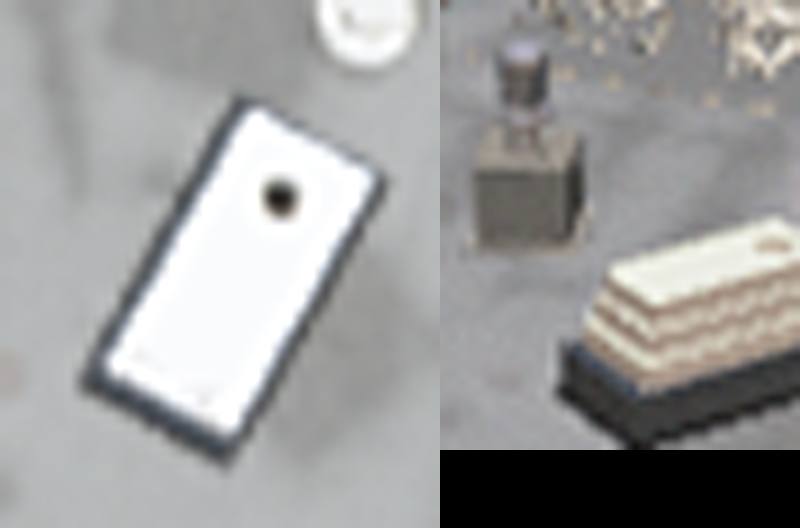

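The three plates are stacked in line on the block with the hole at (280,198), and the pin stands untouched in its rest. Gripping the pin.

Call:
send_rows(motion=[-1, 0.5, 35, 0, 0.7, -1, 0.5, 70, 0, 0.7, -1, 0.5, 105, 0, 0.7, -1, 0.5, 119, 0, 0.7, -1, 0.5, 119, 0, 0.7])

```text
time_s: 19.07
tcp_pos: [0.6192, 0.0507, 0.0784]
eef_rot: [0.265, 0.964, -0.001, -0.003]
wrist_force: [-0.2, -0.2, -0.5]
gripper_width: 0.0596
finger_force: 0.0
```

Call:
send_rows(motion=[0, 0, 0, 0, 0.7, 0, 0, 0, 0, 0, 0, 0, 0, 0, 0, 0, 0, 0, 0, 0, 0, 0, 0, 0, 0])

```text
time_s: 19.48
tcp_pos: [0.6229, 0.0515, 0.0835]
eef_rot: [0.265, 0.964, 0.0, 0.001]
wrist_force: [-0.9, -0.7, 9.4]
gripper_width: 0.0223
finger_force: 58.3
```

Call:
send_rows(motion=[0, 0, 0, 0, 0, 0, 0, 0, 0, 0, 0, 0, 0, 0, 0, 0, 0, 0, 0, 0, 0, 0, 0, 0, 0])

```text
time_s: 19.9
tcp_pos: [0.6229, 0.0515, 0.0835]
eef_rot: [0.265, 0.964, 0.0, 0.001]
wrist_force: [-1.2, -1.1, 9.3]
gripper_width: 0.0221
finger_force: 58.3
```

Run:
```python
from plan import *
print(state()[:2],state()[2]["wrist_torque"])
```

```text
(array([622.9052173 ,  51.4867769 ,  83.50111977]), np.float64(59.30876873676635)) [-0.39391633  0.2245679   0.04100632]
```

Call:
send_rows(motion=[0, 0, -15, 0, 0, 0, 0, -40, 0, 0, 0, 0, -70, 0, 0, 0, 0, -100, 0, 0, 0, 0, -110, 0, 0])

```text
time_s: 20.32
tcp_pos: [0.6239, 0.0517, 0.197]
eef_rot: [0.265, 0.964, 0.001, 0.003]
wrist_force: [1.3, 0.6, -0.3]
gripper_width: 0.022
finger_force: 59.4
```

Call:
send_rows(motion=[0, 0, 0, 0, 0, 0, 0, 0, 0, 0, 0, 0, 0, 0, 0])

```text
time_s: 20.57
tcp_pos: [0.6212, 0.0516, 0.1908]
eef_rot: [0.265, 0.964, -0.0, -0.001]
wrist_force: [-0.9, -0.3, -1.7]
gripper_width: 0.0222
finger_force: 59.4
```

Run:
```python
from plan import *
plan([(530.5,-141.4,185,59.3,0,4)])
```

```text
from [621.2  51.6 190.8] 59.3 t 20.57
[-3.4,-35.4,1.0,0.0,0,-6.8,-70.7,1.9,0.0,0,-10.3,-106.1,2.9,0.0,0,-13.7,-141.5,3.9,0.0,0,-17.1,-176.9,4.8,0.0,0] [ 546. -109.  186.]
[-3.4,-35.3,1.0,0.0,0,-3.4,-35.3,1.0,0.0,0,-3.4,-35.3,1.0,0.0,0,-3.4,-35.3,1.0,0.0,0,-3.4,-35.3,1.0,0.0,0] [ 531. -141.  185.]
```

Call:
send_rows(motion=[-3, -35, 1, 0, 0, -7, -71, 2, 0, 0, -10, -106, 3, 0, 0, -14, -141, 4, 0, 0, -17, -177, 5, 0, 0])

```text
time_s: 20.98
tcp_pos: [0.5446, -0.1103, 0.1852]
eef_rot: [0.264, 0.964, -0.0, -0.001]
wrist_force: [1.3, -0.9, -0.8]
gripper_width: 0.0221
finger_force: 59.4
```

Call:
send_rows(motion=[-3.5, -35.5, 1, 0, 0, -3.5, -35.5, 1, 0, 0, -3.5, -35.5, 1, 0, 0, -3.5, -35.5, 1, 0, 0, -3.5, -35.5, 1, 0, 0])

```text
time_s: 21.4
tcp_pos: [0.5311, -0.1408, 0.1851]
eef_rot: [0.264, 0.964, 0.0, -0.001]
wrist_force: [0.5, -0.5, -0.9]
gripper_width: 0.0222
finger_force: 59.4
```

Call:
send_rows(motion=[0, 0, 0, 0, 0, 0, 0, 0, 0, 0, 0, 0, 0, 0, 0])

```text
time_s: 21.65
tcp_pos: [0.5313, -0.1409, 0.1857]
eef_rot: [0.264, 0.964, 0.0, -0.0]
wrist_force: [0.3, -0.4, -0.5]
gripper_width: 0.0223
finger_force: 59.4
```

Run:
```python
from h import *
from plan import *
plan([(530.5,-141.4,160,59.3,0,0)])
p,f,s=state()
b=optics.read_camera("side");cv2.imwrite("pics/side5.png",b)
print("expected px: tip",px("side",np.r_[p[:2],p[2]-80.5]/1000),"bore top",px("side",np.r_[530,-140.7,72]/1000))
x0,y0=316,170
cv2.imwrite("pics/h.png",cv2.resize(b[y0:y0+50,x0:x0+40],(480,600),interpolation=cv2.INTER_CUBIC))
```

```text
from [ 531.3 -140.9  185.7] 59.4 t 21.65
[0.5,-0.9,25.7,0.001,0] [ 530. -141.  160.]
expected px: tip [331.75140105 189.84181482] bore top [331.6129891 196.6538099]
```

View pics/h.png

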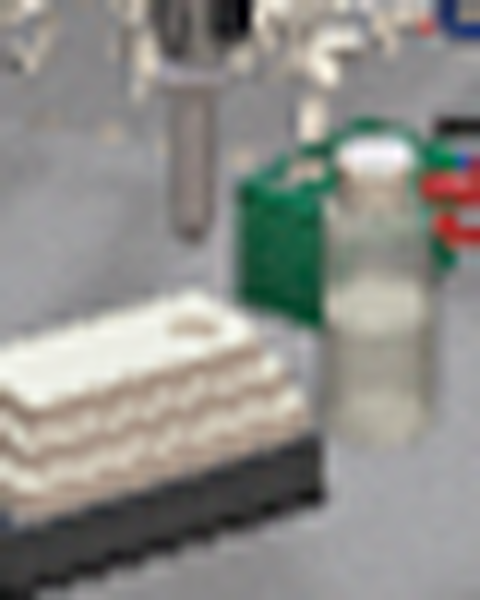

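The pin hangs upright, tip at (192,240), directly above the hole at (193,325), matching the predicted pixels. Inserting.

Call:
send_rows(motion=[0.5, -0.7, 15, 0, 0, 0.5, -0.7, 27, 0, 0, 0.5, -0.7, 34, 0, 0, 0.5, -0.7, 41, 0, 0, 0.5, -0.7, 46, 0, 0])

```text
time_s: 22.12
tcp_pos: [0.5303, -0.1418, 0.1393]
eef_rot: [0.265, 0.964, 0.0, -0.0]
wrist_force: [0.3, -0.2, -1.5]
gripper_width: 0.0223
finger_force: 59.4
```

Call:
send_rows(motion=[0, 0, 4, 0, 0, 0, 0, 8, 0, 0, 0, 0, 12, 0, 0, 0, 0, 16, 0, 0, 0, 0, 16, 0, 0])

```text
time_s: 22.53
tcp_pos: [0.5303, -0.1419, 0.1233]
eef_rot: [0.265, 0.964, 0.0, -0.0]
wrist_force: [0.2, -1.0, -1.8]
gripper_width: 0.0223
finger_force: 59.6
```

Call:
send_rows(motion=[0, 0, 5, 0, 0, 0, 0, 10, 0, 0, 0, 0, 15, 0, 0, 0, 0, 20, 0, 0, 0, 0, 20, 0, 0])

```text
time_s: 22.95
tcp_pos: [0.53, -0.1419, 0.1029]
eef_rot: [0.265, 0.964, 0.0, -0.0]
wrist_force: [0.2, -1.0, -3.1]
gripper_width: 0.0216
finger_force: 59.5
```

Call:
send_rows(motion=[0, 0, 4, 0, 0, 0, 0, 8, 0, 0, 0, 0, 12, 0, 0, 0, 0, 15, 0, 0, 0, 0, 15, 0, 0])

```text
time_s: 23.37
tcp_pos: [0.5304, -0.1415, 0.0882]
eef_rot: [0.265, 0.964, 0.0, -0.0]
wrist_force: [4.0, 4.5, -5.2]
gripper_width: 0.0226
finger_force: 59.2
```

Call:
send_rows(motion=[0, 0, 2, 0, 0, 0, 0, 3, 0, 0, 0, 0, 3, 0, 0])

```text
time_s: 23.62
tcp_pos: [0.5308, -0.1417, 0.0866]
eef_rot: [0.265, 0.964, 0.0, 0.0]
wrist_force: [0.9, 5.2, 17.2]
gripper_width: 0.0218
finger_force: 62.1
```

Call:
send_rows(motion=[0, 0, 0, 0, 0.7, 0, 0, 0, 0, 0.7, 0, 0, 0, 0, 0.7, 0, 0, 0, 0, 0.7, 0, 0, 0, 0, 0.7])

```text
time_s: 24.03
tcp_pos: [0.53, -0.1419, 0.0856]
eef_rot: [0.265, 0.964, -0.0, -0.0]
wrist_force: [-0.7, -0.7, -0.4]
gripper_width: 0.0597
finger_force: 0.0
```

Call:
send_rows(motion=[0, 0, -10, 0, 0.7, 0, 0, -40, 0, 0.7, 0, 0, -80, 0, 0.7, 0, 0, -120, 0, 0.7, 0, 0, -160, 0, 0.7])

```text
time_s: 24.45
tcp_pos: [0.5297, -0.1418, 0.2483]
eef_rot: [0.265, 0.964, 0.0, -0.0]
wrist_force: [1.5, -1.1, -0.2]
gripper_width: 0.06
finger_force: 0.0
```

Call:
send_rows(motion=[0, 40, -10, 0, 0.7, 0, 80, -20, 0, 0.7, 0, 120, -30, 0, 0.7, 0, 120, -30, 0, 0.7, 0, 120, -30, 0, 0.7])

```text
time_s: 24.87
tcp_pos: [0.5924, -0.037, 0.2769]
eef_rot: [0.263, 0.965, 0.0, 0.001]
wrist_force: [-0.8, -0.0, 0.4]
gripper_width: 0.0599
finger_force: 0.0
```

Run:
```python
from h import *
a=optics.read_camera("top");b=optics.read_camera("side")
print("head top expected px",px("side",[.530,-.141,.112]),"top",px("top",[.530,-.141,.112]))
r=np.zeros((600,800,3),np.uint8);r[:,:480]=cv2.resize(b[170:220,316:356],(480,600),interpolation=cv2.INTER_CUBIC)
r[:384,480:]=cv2.resize(a[172:220,312:352],(320,384),interpolation=cv2.INTER_CUBIC);cv2.imwrite("pics/i.png",r)
```

```text
head top expected px [331.64247737 188.57611675] top [337.25837081 188.15813316]
```

View pics/i.png

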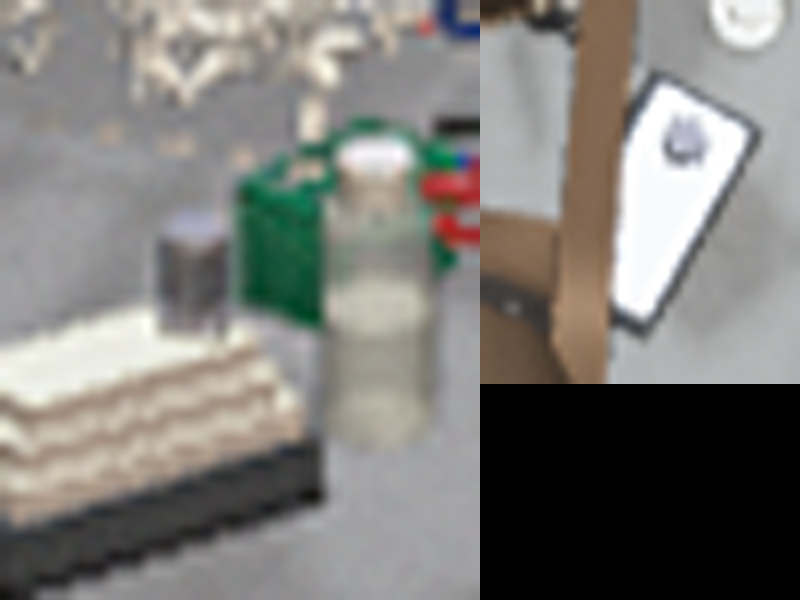

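The pin stands upright with its collar on the top plate. Its head is at (193,225), on the predicted home pixel. Handing in.

```bash
python3 -c "
from cell import ctrl
print(ctrl.finish_job())"
```

```text
the job is handed in; nothing more can be done
None
```

I stacked the three plates in order on the block, pushed the pin down until its collar sat on the top plate, released it and handed the job in at about 25 s; the pictures showed everything in place, but the hand-in returned no verdict.

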